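# Open the lever cutter and set a floor board for the cut

### The arm

A 6-joint arm with a two-finger parallel gripper is mounted at the origin on the work surface. World frame = base frame: x ahead of the robot, y to its left, z up, the work surface at z = 0. Lengths are in mm, angles in rad, forces in N, time in s.
With the tool pointing down it reaches from about 300 to 750 mm from the base axis. Payload 8.5 kg.
Tool frame: the origin (TCP) lies midway between the tips of the shut fingers; the grasp point (between the pads) lies 19 mm behind it (manip.tcp_to_grasp is the z of the grasp point in the tool frame, in mm); z points along the fingers, y is the line along which they close (so a half turn about z gives the same grasp; the last joint's range is limited). The gripper opens to 88 mm and grips with 3 to 60 N. Pads are 18 mm wide; open, the fingers measure 123 mm over their backs; the gripper's body (75 mm by 187 mm) begins 45 mm behind the grasp point.
Start: joints at [0.992, 0.381, 1.297, -0, 1.464, -0.215], TCP at [195.696, 513.988, 238.748] pointing down, gripper open.
Joint ranges: [-3.11, 3.11], [-0.89, 2.33], [0.22, 2.48], [-1.42, 4.56], [0.17, 2.85], [-2.88, 2.88]. Speed limits (rad/s): [2.39, 2.39, 3.14, 3.14, 3.14, 3.14].

### API

Orientations are given as a unit quaternion [w, x, y, z].
In Python, from workcell import manip gives the robot as it stands. The module is installed in compiled form; this text tells all that it offers. Calls block until the motion is done:
- manip.movep(position, orientation): joint-space move of the TCP to a pose.
- manip.move_straight(position, rotation=None, rate=150, force_limit=None): straight line of the TCP; rotation=None keeps the orientation; rate is the mean speed in mm/s. With force_limit (N) it stops when the force on the tool has changed by that much, and returns True; else False.
- manip.move_j(angles): joint-space move.
- manip.open_gripper() and manip.clamp(): open the fingers fully, or close them until they stop; the grip force is fixed at half the most.
- manip.sleep(seconds).
- manip.inverse_kinematics(position, orientation): joint angles nearest the present ones, or None.
- manip.get_obs(): the state.
- manip.camera(name): name is "scene" or "top" or "wrist"; returns a dict with "img" (480x640x3 uint8, red, green, blue), "fx", "fy", "cx", "cy" (pixels), "R" (3x3) and "t" (3): a world point X has camera coordinates R X + t. Camera axes: x right, y down, z forward; pixel columns grow to the right and rows downward; lengths in mm; the calibration is good to about 2 mm. A picture is of the moment at which its call begins. There is no depth.
A pose or a line that the arm cannot do raises manip.PlanningError and nothing moves.
- manip.finish_job(): hands the job in; it is judged then, once.
The state is a dict: "clock": time; "joint_pos": joint angles; "joint_vel": joint speeds; "joint_efforts": joint torques, N m; "ee_pos": TCP position; "ee_rot": TCP orientation; "contact_force": force on the tool from outside, world axes, zero at the start; "ft_torque": the same for the moment, N m; "width": finger opening in mm; "grip_force": force on a finger pad.
Only numpy, scipy, OpenCV 4.12 (cv2) and the standard library are available. Lean on these libraries where they do the work, as an engineer would, in place of code of your own. Each camera call takes 0.05 s, during which the arm holds its last target. There are 200 camera calls.

### The job

Get the lever cutter ready to trim the laminate board. Push the yellow blade arm up from below, by its black cross bar, past its balance point so that it stays raised on its own, without forcing it; then, keeping the board flat on the bed, push it under the arm until it lies snug along the steel fence with its end against the red length stop. Do not lift the board and leave the other things on the bench where they are.

Things in the scene. Friction and masses are not known exactly. Their poses are not given: they have to be found in the camera images.
- cutter_arm (a joint): Yellow blade arm, rad: 0 = closed (as found), 1.35 = fully raised, resting on a rubber buffer. Swings upright about a level hinge at its far end; a dark steel counterweight disc sits on its cranked tail. Let go below the balance point (0.65 to 1.0 rad, differs from run to run) it drops shut; above, it falls back to 1.35 and stays. Raising takes about 4 to 6 N upward at the bar, less further up.
- bar_mid (a point): Centre of the arm's black rubber cross bar, at its near end. Bar: round, 26 mm diameter, 130 mm long, along the cutter's y; the 20 mm wide beam joins its middle from the far side. Closed, it is 125 mm over the bench and 35 mm in front of (nearer the robot than) the bed's front edge, free space below. 246 mm from the hinge axis; fully raised 348 mm over the bench.
- hinge (a point): Middle of the arm's hinge axis, fixed, 105 mm over the bench. Its axes are the cutter's: x from the closed bar to the hinge (away from the robot), y to the left along bed and fence (the hinge axis), z up. The closed bar is at (-245, 0, +20) mm in this frame. The blade, 5 mm thick, lies in the plane y = 0 and blocks the bed when closed.
- fence (a point): Point on the steel fence's face at bed height (45 mm over the bench), axes as the cutter's. The face looks to -x, is 28 mm high and runs along y; the point is 100 mm left of the blade's plane and 50 mm nearer the robot than the hinge axis. The bed is flat, reaches 160 mm in front of the fence, 205 mm left and 145 mm right of the blade's plane.
- stop_face (a point): Foot of the red length stop's face, at bed height, at the middle of its width; on the right-hand (-y) part of the bed. The face looks to +y (left), is 80 mm wide along x and 30 mm high. Fixed; set anew for each run. Axes as the cutter's.
- board_centre (a point): Centre of the loose laminate board, wood brown, 120 (its x) x 220 (its y) x 12 mm thick, about 0.3 kg, flat on the left part of the bed, long side nearly along the fence and a few mm off it, right end 20 to 40 mm left of the blade's plane. Its left end may overhang the bed.
- board_end (a point): Middle of the board's right (-y) end face, half-way up its thickness: the end that goes to the stop.
- back_right (a point): Corner of the board at its far (+x) side and right end, half-way up its thickness. The far side goes to the fence.
- back_left (a point): Corner of the board at its far (+x) side and left end, half-way up its thickness.
- tape: Bystander: yellow tape measure, 66 x 40 x 66 mm, standing right of the cutter. Origin at the centre of its underside.
- glue: Bystander: white glue bottle with orange cap, 56 mm in diameter, 170 mm tall, upright, behind the cutter at the left. Origin at the centre of its underside.
- jar: Bystander: glass jar with steel lid, 70 mm in diameter, 85 mm tall, right of the cutter. Origin at the centre of its underside.
- mug: Bystander: blue mug, 80 mm in diameter, 95 mm tall, right of the cutter. Origin at the centre of its underside.
- mallet: Bystander: rubber mallet, 280 mm long with its wooden handle, lying left of the cutter.
- square: Bystander: try square with dark wooden stock 110 mm long and a steel blade 150 mm long, 18 mm high, lying right of the cross bar, in front of the cutter. Origin under the stock's middle.

How it is judged:
By the outcome, as a careful person would: the job done as asked, in the order asked, and still so for the second after the job is handed in, with the robot touching nothing.
It also fails if it takes over 61 s, if anything falls off the work surface, if the arm or the gripper's body presses on something with over 40 N, if the wrist force passes 120 N, or if a joint passes its speed limit or range.

## Working session

There is one attempt and no reset: what is moved stays moved. The work goes in short steps, each a Python script; the robot and the scene stay as the last script left them, time stands still between calls to the robot, and variables do not carry over. Pictures are saved under pics/ and viewed, at most 10 in all, crops included, and the job is handed in when it is done.

```bash
mkdir -p pics; ls; python3 - <<'E'
from workcell import manip
import cv2,numpy as np
for n in("scene","top"):
    c=manip.camera(n);cv2.imwrite(f"pics/{n}0.png",c["img"][:,:,::-1])
    print(n,c["fx"],c["fy"],c["cx"],c["cy"],np.round(c["R"],3).tolist(),np.round(c["t"],1), np.round(-np.array(c["R"]).T@c["t"]))
o=manip.get_obs();print(o["clock"],o["ee_pos"],o["ee_rot"],manip.tcp_to_grasp)
E
```

```text
pics
scene 519.7511567474188 519.7511567474188 313.439129337943 242.49379638920817 [[0.225, 0.974, 0.004], [0.767, -0.175, -0.618], [-0.601, 0.142, -0.786]] [-131.4 -406.5 1572.9] [1287. -166.  986.]
top 484.72660604732096 484.72660604732096 322.0412255921033 240.03149668468174 [[-0.089, -0.996, 0.004], [-0.969, 0.086, -0.231], [0.23, -0.024, -0.973]] [  26.6  596.9 1111.7] [ 325.    2. 1220.]
0.1 [195.57161919 513.79616384 238.22379717] [-2.34230951e-04  1.80890855e-01  9.83502981e-01 -5.73816531e-04] -18.700000000000003
```

View pics/scene0.png

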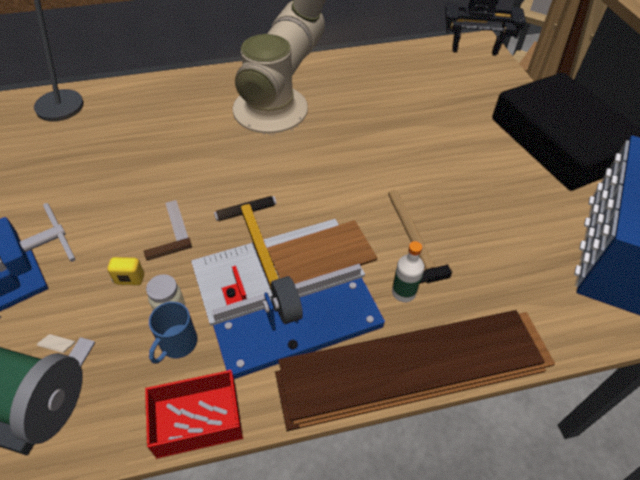

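View pics/top0.png

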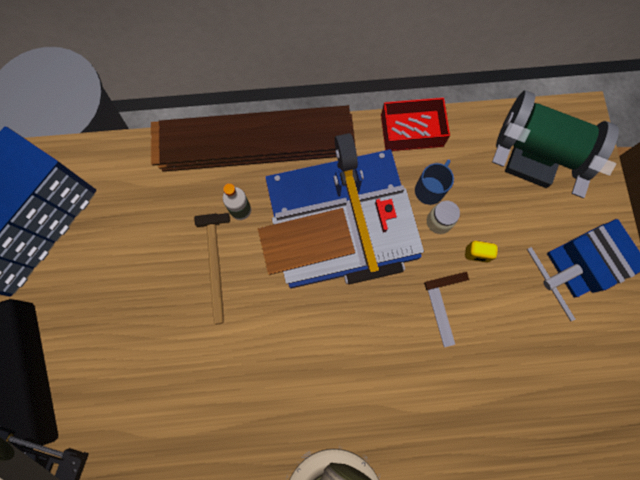

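The overview shows the closed arm running from its bar at top-view pixel (374,273) to the hinge at about (347,170). The board is at about (305,240), the red stop at (385,213), and the square to the right of the bar. Next I'll enlarge crops of both views.

```bash
python3 - <<'E'
import cv2
a=cv2.imread("pics/top0.png")[140:290,245:435];cv2.imwrite("pics/t1.png",cv2.resize(a,None,fx=4,fy=4,interpolation=cv2.INTER_CUBIC))
a=cv2.imread("pics/scene0.png")[185:335,185:385];cv2.imwrite("pics/s1.png",cv2.resize(a,None,fx=4,fy=4,interpolation=cv2.INTER_CUBIC))
E
```

```text
(no output)
```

View pics/t1.png

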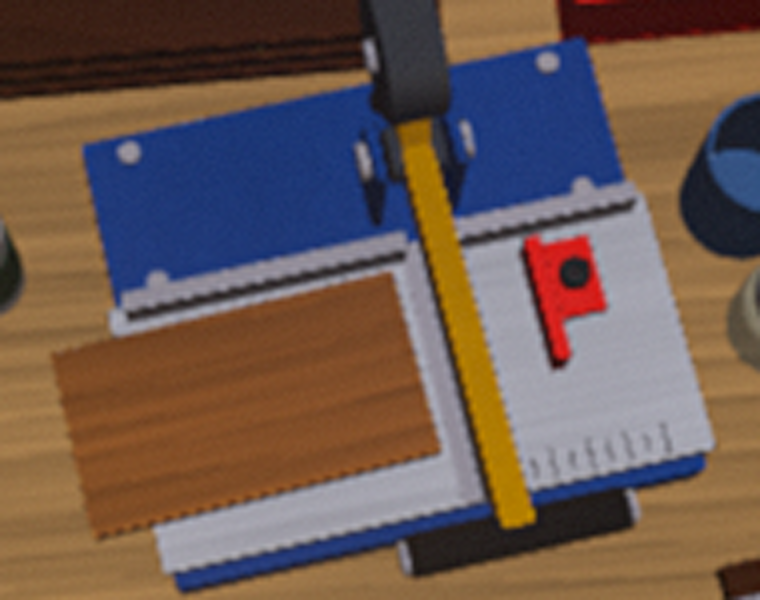

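View pics/s1.png

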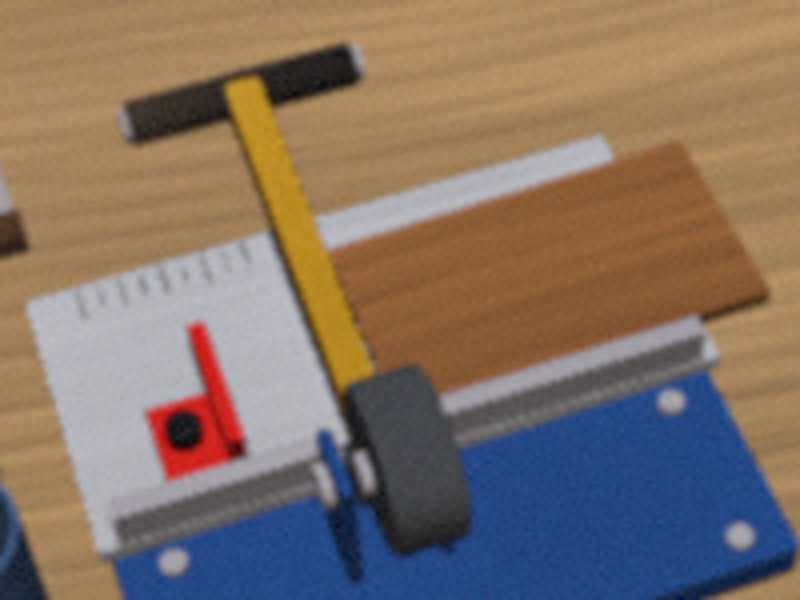

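The crops show these features, in top-crop pixels:
- **Bar ends:** (406,558) and (633,508).
- **Board top corners:** (52,353), (393,273), (440,453) and (97,538).
- **Fence foot:** from (128,318) to (635,204).
- **Stop's left edge:** from (528,240) to (555,365).

Next I'll cast rays through them.

```bash
cat > h.py <<'E'
import numpy as np,cv2
from workcell import manip
def ray(c,p):
    R=np.array(c["R"]);o=-R.T@c["t"];d=R.T@[(p[0]-c["cx"])/c["fx"],(p[1]-c["cy"])/c["fy"],1];return o,d/np.linalg.norm(d)
def onz(c,p,z):
    o,d=ray(c,p);return o+d*(z-o[2])/d[2]
def tri(a,p,b,q):
    o1,d1=ray(a,p);o2,d2=ray(b,q);s=np.linalg.lstsq(np.c_[d1,-d2],o2-o1,rcond=None)[0]
    A,B=o1+s[0]*d1,o2+s[1]*d2;return (A+B)/2,np.linalg.norm(A-B)
def proj(c,X):
    v=np.array(c["R"])@X+c["t"];return v[0]/v[2]*c["fx"]+c["cx"],v[1]/v[2]*c["fy"]+c["cy"]
E
python3 - <<'E'
from h import *
np.set_printoptions(precision=1,suppress=True)
T=manip.camera("top");S=manip.camera("scene")
t=lambda u,v:(245+u/4,140+v/4); s=lambda u,v:(185+u/4,185+v/4)
def yaw(a,b): d=b-a; return np.degrees(np.arctan2(d[1],d[0]))
R_,e1=tri(T,t(633,508),S,s(126,123));L_,e2=tri(T,t(406,558),S,s(357,60))
print("bar R",R_,e1,"L",L_,e2,"yaw",yaw(R_,L_)-90,"mid",(R_+L_)/2)
for n,p in dict(bl=(52,353),br=(393,273),fr=(440,453),fl=(97,538)).items(): print(n,"top",onz(T,t(*p),57))
for n,p in dict(bl=(766,297),fl=(683,143)).items(): print(n,"scene",onz(S,s(*p),57))
f=[onz(T,t(*p),45) for p in((635,204),(463,243),(405,257),(128,318))];print("fence foot",np.array(f),yaw(f[0],f[3])-90)
f=[onz(S,s(*p),73) for p in((110,502),(700,322))];print("fence top scene",np.array(f),yaw(*f)-90)
for p in((528,240),(555,365)):print("stop top",onz(T,t(*p),75),onz(T,t(*p),45))
for p in((190,323),(237,445),(203,320),(243,450)):print("stop sc",onz(S,s(*p),75),onz(S,s(*p),45))
f=[onz(T,t(*p),45) for p in((165,573),(713,452))];print("bed front",np.array(f),yaw(f[1],f[0])-90)
f=[onz(T,t(*p),125) for p in((410,122),(515,528))];print("beam",yaw(f[1],f[0]))
E
```

```text
bar R [ 505.  -203.5  121.8] 3.818924162297254 L [487.6 -70.8 122.5] 3.268288609603322 yaw 7.451729410545852 mid [ 496.3 -137.1  122.1]
bl top [643.9 128.8  57. ]
br top [676.8 -86.9  57. ]
fr top [ 559.7 -104.2   57. ]
fl top [525.8 108.4  57. ]
bl scene [653.6 127.2  57. ]
fl scene [535.2 113.1  57. ]
fence foot [[ 712.7 -246.3   45. ]
 [ 696.4 -134.1   45. ]
 [ 690.3  -96.4   45. ]
 [ 665.7   81.2   45. ]] 8.162504172002528
fence top scene [[ 713.8 -240.2   73. ]
 [ 672.6   82.4   73. ]] 7.280465638559605
stop top [ 685.3 -170.9   75. ] [ 694.7 -175.4   45. ]
stop top [ 604.4 -178.1   75. ] [ 611.8 -182.8   45. ]
stop sc [ 613.5 -186.    75. ] [ 591.3 -186.7   45. ]
stop sc [ 695.8 -172.6   75. ] [ 676.3 -172.8   45. ]
stop sc [ 613.1 -179.    75. ] [ 590.9 -179.4   45. ]
stop sc [ 699.4 -170.    75. ] [ 680.1 -170.2   45. ]
bed front [[ 502.6   69.6   45. ]
 [ 547.9 -273.8   45. ]] 7.504467948975815
beam 7.901168027201134
```

```bash
cat >> h.py <<'E'
from scipy.spatial.transform import Rotation as Ro
YAW=np.radians(7.6)
X=np.array([np.cos(YAW),np.sin(YAW),0]);Y=np.array([-X[1],X[0],0]);Z=np.array([0,0,1.])
BAR=np.array([497.,-137,125]);HINGE=BAR+245*X-20*Z
C=lambda x,y,z:HINGE+x*X+y*Y+z*Z
def quat(p):   # tool pitched p rad below level, fingers closing along the cutter's y
    z=np.cos(p)*X-np.sin(p)*Z;q=Ro.from_matrix(np.c_[np.cross(Y,z),Y,z]).as_quat();return q[[3,0,1,2]]
def bar_pose(th,p0,off=26,fwd=25,dy=0): # TCP pose with fingers under the bar at arm angle th
    a=th+np.arctan2(20,245);p=max(p0,th)
    b=HINGE-246*np.cos(a)*X+246*np.sin(a)*Z
    d=np.cos(p)*X-np.sin(p)*Z;n=np.cross(d,Y)   # n: up from the finger
    n=n if n[2]>0 else -n
    return b-n*off+d*fwd+dy*Y,quat(p)
E
python3 - <<'E'
from h import *
np.set_printoptions(precision=2,suppress=True)
for p0 in(0,.2,.4,.6,.8):
    print(p0,[None if (j:=manip.inverse_kinematics(*bar_pose(th,p0))) is None else 1 for th in np.arange(0,1.3,.2)])
for p0 in (.2,.4,.6):
    a=bar_pose(-.05,p0,40);print(a[0],manip.inverse_kinematics(*a)); b=a[0]-120*X;print(b,manip.inverse_kinematics(b,a[1]))
print(manip.inverse_kinematics(C(-110,250,-55),quat(np.pi/2)),HINGE)
T=manip.camera("top")
print("glue cap",onz(T,(230,190),170),"mallet",onz(T,(211,220),25),onz(T,(218,320),20),"square",onz(T,(428,283),10),onz(T,(450,345),10))
E
```

```text
0 [1, 1, 1, 1, 1, 1, 1]
0.2 [1, 1, 1, 1, 1, 1, 1]
0.4 [1, 1, 1, 1, 1, 1, 1]
0.6 [1, 1, 1, 1, 1, 1, 1]
0.8 [1, 1, None, None, 1, 1, 1]
[ 512.54 -134.93   68.57] [-0.93  0.91  2.31  2.09  1.41  1.5 ]
[ 393.59 -150.8    68.57] None
[ 503.51 -136.13   66.16] [-0.92  0.75  2.29  2.05  1.12  1.67]
[ 384.57 -152.     66.16] None
[ 494.19 -137.37   65.61] [-0.88  0.6   2.23  1.91  0.84  1.92]
[ 375.25 -153.25   65.61] None
[ 0.02  0.67  1.37 -0.    1.1  -1.68] [ 739.85 -104.6   105.  ]
glue cap [708.56 174.75 170.  ] mallet [685.02 250.59  25.  ] [430.94 243.78  20.  ] square [ 477.07 -283.32   10.  ] [ 321.2  -315.63   10.  ]
```

```bash
cat >> h.py <<'E'
def lp(th,psi,p,off=26,fwd=25,up=0):  # tool at yaw psi, pitch p, straddling the beam under the bar
    a=th+np.arctan2(20,245);b=HINGE-246*np.cos(a)*X+246*np.sin(a)*Z
    h=np.array([np.cos(psi),np.sin(psi),0]);y=np.array([-h[1],h[0],0])
    d=np.cos(p)*h-np.sin(p)*Z;n=np.cross(d,y)
    q=Ro.from_matrix(np.c_[np.cross(y,d),y,d]).as_quat()
    return b-n*off+d*fwd+up*Z,q[[3,0,1,2]]
E
python3 - <<'E'
from h import *
np.set_printoptions(precision=2,suppress=True)
for psi in(7.6,-5,-15):
  for p in(.25,.4,.55,.7):
    r=np.radians(psi)
    L=[lp(-.05,r,p,45,-45,150),lp(-.05,r,p,45,-45),lp(-.05,r,p,45,25)]+[lp(t,r,p) for t in(0,.3,.6,.9,1.2)]
    J=[manip.inverse_kinematics(*l) for l in L]
    print(psi,p,[int(j is not None) for j in J],*[J[i] for i in(0,1,2,7) if J[i] is not None], round(L[1][0][2]))
E
```

```text
7.6 0.25 [1, 1, 1, 1, 1, 1, 1, 1] [-1.17  0.28  2.32  1.67  1.22  2.13] [-1.17  0.92  2.47  1.89  1.39  1.33] [-0.94  0.89  2.31  2.08  1.35  1.52] [-0.56  0.38  1.7   1.79  0.69  2.65] 80
7.6 0.4 [1, 1, 1, 1, 1, 1, 1, 0] [-1.14  0.15  2.23  1.49  1.08  2.41] [-1.14  0.71  2.43  1.87  1.17  1.57] [-0.92  0.77  2.3   2.05  1.13  1.65] 89
7.6 0.55 [1, 1, 1, 1, 1, 1, 0, 0] [-1.09  0.06  2.13  1.26  1.    2.71] [-1.09  0.53  2.36  1.76  0.95  1.86] [-0.9   0.65  2.26  1.97  0.92  1.82] 98
7.6 0.7 [0, 1, 1, 1, 1, 0, 1, 1] [-1.02  0.39  2.27  1.54  0.77  2.22] [-0.86  0.55  2.2   1.8   0.72  2.07] [-0.52  0.32  1.47  0.74  0.75 -2.62] 107
-5 0.25 [1, 0, 1, 1, 1, 1, 1, 1] [-1.05  0.24  2.43  2.02  1.08  2.01] [-0.83  0.93  2.39  2.42  1.45  1.45] [-0.47  0.35  1.73  2.13  0.44  2.43] 80
-5 0.4 [1, 0, 1, 1, 1, 1, 1, 0] [-1.01  0.08  2.32  1.77  0.85  2.37] [-0.82  0.79  2.37  2.42  1.19  1.56] 89
-5 0.55 [1, 1, 1, 1, 1, 1, 0, 1] [-0.96 -0.01  2.2   1.41  0.72  2.79] [-0.96  0.54  2.47  2.2   0.94  1.69] [-0.79  0.66  2.33  2.36  0.91  1.7 ] [-0.45  0.3   1.59  0.88  0.41 -2.61] 98
-5 0.7 [0, 1, 1, 1, 1, 0, 1, 1] [-0.9   0.37  2.36  1.95  0.64  2.08] [-0.76  0.55  2.26  2.21  0.64  1.92] [-0.44  0.3   1.49  0.51  0.57 -2.25] 107
-15 0.25 [1, 0, 1, 1, 1, 1, 1, 1] [-0.85  0.23  2.46  2.43  0.96  1.87] [-0.7   0.94  2.41  2.72  1.51  1.48] [-0.38  0.36  1.73  2.72  0.29  1.95] 80
-15 0.4 [1, 0, 1, 1, 1, 1, 1, 0] [-0.83  0.06  2.35  2.14  0.63  2.23] [-0.69  0.8   2.39  2.72  1.22  1.55] 89
-15 0.55 [1, 0, 1, 1, 1, 1, 1, 1] [-0.79 -0.03  2.22  1.58  0.44  2.83] [-0.68  0.66  2.34  2.69  0.9   1.64] [-0.38  0.3   1.58  0.4   0.26 -2.02] 98
-15 0.7 [1, 1, 1, 1, 1, 1, 1, 1] [-0.75 -0.07  2.1   0.91  0.47 -2.75] [-0.75  0.37  2.38  2.38  0.54  1.92] [-0.66  0.55  2.28  2.58  0.59  1.79] [-0.37  0.3   1.49  0.18  0.49 -1.8 ] 107
```

```bash
cat >> h.py <<'E'
def lq(th,off=26,fwd=25,up=0,p=.25):
    P,q=lp(th,YAW,p,off,fwd,up);r=Ro.from_quat(q[[1,2,3,0]])*Ro.from_euler('z',np.pi);return P,r.as_quat()[[3,0,1,2]]
def st():
    o=manip.get_obs();print(round(o["clock"],2),np.round(o["ee_pos"],1),"F",np.round(o["contact_force"],1),"j",np.round(o["joint_pos"],2))
def save(n,name): cv2.imwrite(f"pics/{name}.png",manip.camera(n)["img"][:,:,::-1])
E
python3 - <<'E'
from h import *
manip.movep(*lq(-.05,45,-45,150));st()
manip.move_straight(lq(-.05,45,-45)[0],force_limit=8);st()
save("wrist","w1");save("scene","s2")
E
```

```text
2.73 [ 442.1 -143.9  230.3] F [ 0.3 -0.   1.3] j [-1.17  0.28  2.32  1.67  1.22 -1.02]
3.88 [ 441.9 -144.2   80.7] F [ 0.   0.9 -0.1] j [-1.17  0.91  2.47  1.89  1.39 -1.81]
```

View pics/w1.png

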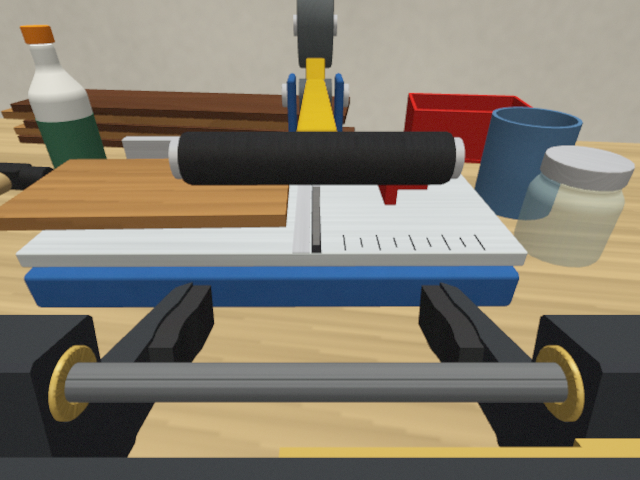

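View pics/s2.png

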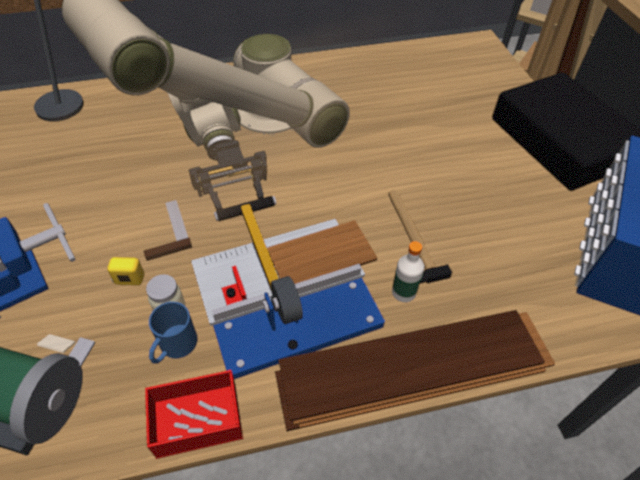

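The wrist view shows the bar at (317,158), centred between the open fingers and level, with free space below it. The scene view shows nothing else touched. I'll go under the bar and raise it.

```bash
python3 - <<'E'
from h import *
print(manip.move_straight(lq(-.05,45,25)[0],rate=100,force_limit=8));st()
for th in np.arange(0,1.13,.14):
    r=manip.move_straight(lq(th)[0],rate=90,force_limit=20);print(round(th,2),r,end=" ");st()
    if r:break
save("wrist","w2");save("scene","s3")
E
```

```text
False
4.83 [ 508.8 -135.4   63.1] F [ 0.3 -1.   1. ] j [-0.94  0.89  2.31  2.08  1.35 -1.62]
0.0 False 5.33 [ 514.2 -134.9   93.6] F [-0.8  0.4  0. ] j [-0.92  0.78  2.29  2.07  1.29 -1.51]
0.14 False 5.87 [ 519.4 -134.   127. ] F [-3.  -2.1 -2.7] j [-0.91  0.66  2.27  2.04  1.22 -1.38]
0.28 False 6.4 [ 529.3 -132.6  160. ] F [-1.4 -0.6 -2.8] j [-0.88  0.56  2.22  2.02  1.14 -1.23]
0.42 False 6.93 [ 543.5 -130.8  191.3] F [-0.  -0.5 -1.9] j [-0.84  0.47  2.16  1.99  1.07 -1.09]
0.56 False 7.47 [ 561.8 -128.2  220.2] F [-0.6 -0.6 -1.1] j [-0.8   0.4   2.09  1.96  0.99 -0.96]
0.7 False 8.0 [ 584.1 -125.2  246.3] F [-0.   0.2  1. ] j [-0.74  0.36  2.01  1.92  0.92 -0.83]
0.84 False 8.53 [ 609.7 -121.8  268.9] F [-0.5  0.5 -0.1] j [-0.69  0.34  1.93  1.89  0.85 -0.72]
0.98 False 9.07 [ 638.2 -118.   287.8] F [ 0.4  0.4 -0.2] j [-0.64  0.34  1.84  1.85  0.78 -0.62]
1.12 False 9.6 [ 669.1 -113.9  302.5] F [ 0.3  0.5 -0.1] j [-0.59  0.36  1.75  1.81  0.72 -0.53]
```

View pics/s3.png

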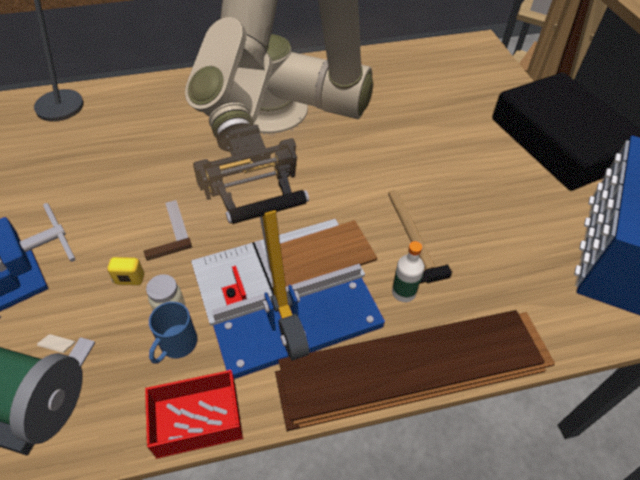

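The arm stands raised, with its bar at about (267,207), and there has been no contact force since 0.7 rad. I'll retract, check that it stays up, and re-measure the board from there.

```bash
python3 - <<'E'
from h import *
S=manip.camera("scene")
print("pred 1.35",proj(S,HINGE-34*X+243*Z), "pred 1.12",proj(S,HINGE+246*(-np.cos(1.2)*X+np.sin(1.2)*Z)))
o=manip.get_obs();P=np.array(o["ee_pos"])
manip.move_straight(P-110*X-30*Z,rate=150);st()
manip.clamp()
manip.movep(C(-170,150,60),quat(np.pi/2));st()   # high, in front of the board, tool down
save("wrist","w3");save("scene","s4");save("top","t4")
c=manip.camera("wrist");print("back_left px pred", proj(c,np.array([648,128,57])), "mid",proj(c,C(-110,134,-48)))
a=cv2.imread("pics/s4.png")[185:335,185:385];b=cv2.imread("pics/w3.png")
cv2.imwrite("pics/m4.png",np.hstack([cv2.resize(b,(480,360)),cv2.resize(a,(320,240)).repeat(1,0) if 0 else cv2.copyMakeBorder(cv2.resize(a,(320,240)),0,120,0,0,cv2.BORDER_CONSTANT)]))
E
```

```text
pred 1.35 (np.float64(266.6282134014944), np.float64(205.61293345199192)) pred 1.12 (np.float64(257.6245582169583), np.float64(188.82248703878412))
10.67 [ 560.4 -128.8  272.9] F [0.9 0.2 0.2] j [-0.8   0.28  2.03  1.83  0.93 -0.74]
13.57 [551.2  21.5 164.8] F [0.5 1.  0.7] j [-0.18  0.45  1.41  0.    1.28 -1.88]
back_left px pred (np.float64(436.14745241927824), np.float64(366.3703514492961)) mid (np.float64(296.04361020032604), np.float64(309.6855031701323))
```

View pics/m4.png

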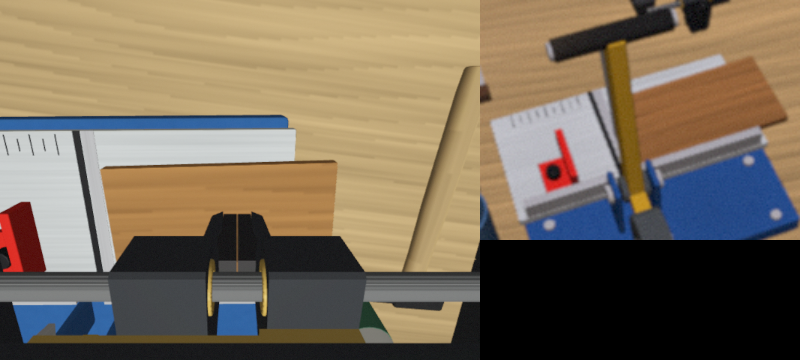

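The crop shows the arm standing at its buffer after release. The wrist view shows the board's near corners at (137,224) and (448,215), and the bed's near-left corner at (393,171), in full-resolution pixels.

```bash
python3 - <<'E'
from h import *
c=manip.camera("wrist")
M=np.c_[X,Y,Z].T
for n,p,z in(("near right",(137,224),57),("near left",(448,215),57),("bed front left",(393,171),45)):
    w=onz(c,p,z);print(n,np.round(w,1),"cutter",np.round(M@(w-HINGE),1))
E
```

```text
near right [ 561.7 -103.1   57. ] cutter [-176.4   25.   -48. ]
near left [527.5 109.   57. ] cutter [-182.3  239.8  -48. ]
bed front left [504.1  68.4  45. ] cutter [-210.8  202.6  -60. ]
```

```bash
cat >> h.py <<'E'
D=quat(np.pi/2);M=np.c_[X,Y,Z].T
def go(x,y,z,rate=100,f=None,msg=""):
    r=manip.move_straight(C(x,y,z),rate=rate,force_limit=f)
    o=manip.get_obs();print(msg,r,round(o["clock"],1),"cutter",np.round(M@(np.array(o["ee_pos"])-HINGE),1),"F",np.round(M@np.array(o["contact_force"]),1));return r
E
python3 - <<'E'
from h import *
go(-222,125,60,msg="over")
go(-222,125,-54,f=6,msg="down")
go(-165,125,-54,rate=25,f=7,msg="to fence")
save("wrist","w5")
go(-200,125,-54,msg="back")
go(-222,125,0,msg="up")
go(-222,290,0,rate=150);go(-112,290,0,rate=150)
go(-112,275,-54,f=6,msg="down left")
save("top","t5")
go(-112,225,-54,rate=40,f=8,msg="push1")
E
```

```text
over False 14.6 cutter [-221.6  125.    60.1] F [ 1.2 -0.5 -1.1]
down False 15.8 cutter [-221.7  124.9  -53.5] F [-0.5 -0.7 -0.4]
to fence True 17.4 cutter [-180.   125.5  -54.5] F [-0.3  0.1 -0.2]
back False 17.8 cutter [-199.7  124.9  -53.8] F [-0.2 -0.  -0.3]
up False 18.5 cutter [-222.   125.    -0.3] F [-1.  -0.3 -0.4]
 False 19.8 cutter [-221.9  289.4   -0. ] F [ 0.1 -0.2  0.2]
 False 20.7 cutter [-1.126e+02  2.899e+02 -1.000e-01] F [-1.  -0.7  0.3]
down left False 21.4 cutter [-111.8  275.1  -53.5] F [-0.1  0.4 -0.5]
push1 False 22.8 cutter [-112.  225.  -54.] F [ 0.6 -0.3  0.2]
```

```bash
python3 - <<'E'
from h import *
if not go(-110,200,-54,rate=40,f=10,msg="push2"):
    go(-110,150,-54,rate=25,f=8,msg="push3")
o=manip.get_obs();P=M@(np.array(o["ee_pos"])-HINGE)
save("wrist","w6");save("scene","s6");save("top","t6")
a=cv2.imread("pics/s6.png")[185:335,185:385];b=cv2.imread("pics/t6.png")[140:290,245:435]
cv2.imwrite("pics/m6.png",np.hstack([cv2.resize(a,(400,300),interpolation=cv2.INTER_CUBIC),cv2.resize(b,(380,300),interpolation=cv2.INTER_CUBIC)]))
E
```

```text
push2 False 23.6 cutter [-109.6  199.6  -53.9] F [-0.4 -0.5  0.4]
push3 True 24.7 cutter [-110.2  177.4  -54.1] F [0.2 3.3 2.4]
```

View pics/m6.png

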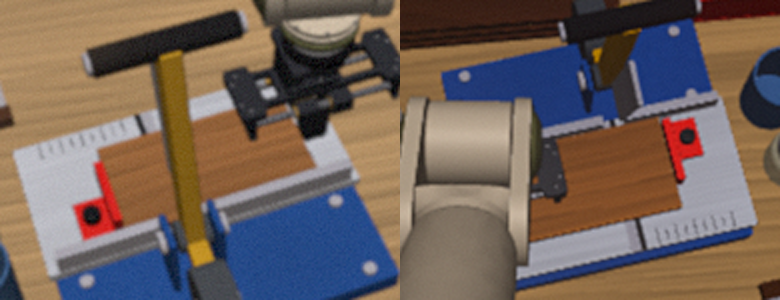

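The board now lies under the arm with its end at the red stop. I'll seat it again against the fence, then the stop.

```bash
python3 - <<'E'
from h import *
go(-110,200,-54,msg="off");go(-110,210,0)
go(-225,210,0,rate=150);go(-225,60,0,rate=150)
go(-225,60,-54,f=6,msg="down")
go(-165,60,-54,rate=20,f=9,msg="fence")
go(-200,60,-54);save("wrist","w7")
go(-225,60,0);go(-225,205,0,rate=150);go(-110,205,0,rate=150)
go(-110,200,-54,f=6,msg="down")
go(-110,165,-54,rate=15,f=9,msg="stop")
go(-110,200,-54);go(-110,215,60,msg="up")
E
```

```text
off False 25.2 cutter [-110.1  200.6  -54.1] F [-0.5 -0.3 -0.6]
 False 25.9 cutter [-110.3  209.9   -0.5] F [-1.1 -0.1  0.6]
 False 26.8 cutter [-224.3  209.8   -0. ] F [0.4 0.1 0.4]
 False 27.9 cutter [-225.1   60.7   -0. ] F [ 0.3  0.3 -0.1]
down False 28.6 cutter [-224.7   60.   -53.6] F [-0.1 -0.3 -0. ]
fence True 30.7 cutter [-179.6   60.1  -54.5] F [-0.2 -0.9  0.3]
 False 31.1 cutter [-199.8   59.9  -53.9] F [-0.4  0.   0. ]
 False 31.8 cutter [-225.    60.    -0.3] F [-0.9 -0.5  0.4]
 False 33.0 cutter [-2.249e+02  2.045e+02 -1.000e-01] F [-0.1  0.4  0.1]
 False 33.9 cutter [-1.106e+02  2.049e+02 -2.000e-01] F [ 0.2 -0.7  0.7]
down False 34.6 cutter [-109.8  200.   -53.5] F [ 0.5  0.3 -0.4]
stop True 36.0 cutter [-110.1  177.4  -54.2] F [0.8 2.4 2. ]
 False 36.4 cutter [-110.1  200.6  -54.1] F [-0.5  0.3 -0.3]
up False 37.7 cutter [-110.3  215.    59.3] F [-0.7 -0.6 -0.3]
```

```bash
python3 - <<'E'
from h import *
manip.movep(C(-330,250,150),D);st()
save("scene","s8");save("top","t8")
a=cv2.imread("pics/s8.png")[195:305,185:365];b=cv2.imread("pics/t8.png")[175:275,270:430]
cv2.imwrite("pics/m8.png",np.vstack([cv2.resize(a,(480,293),interpolation=cv2.INTER_CUBIC),cv2.resize(b,(480,300),interpolation=cv2.INTER_CUBIC)]))
E
```

```text
38.67 [380.6  99.4 254.8] F [-0.1  0.5 -0. ] j [-0.05  0.09  1.65 -0.    1.4  -1.75]
```

View pics/m8.png

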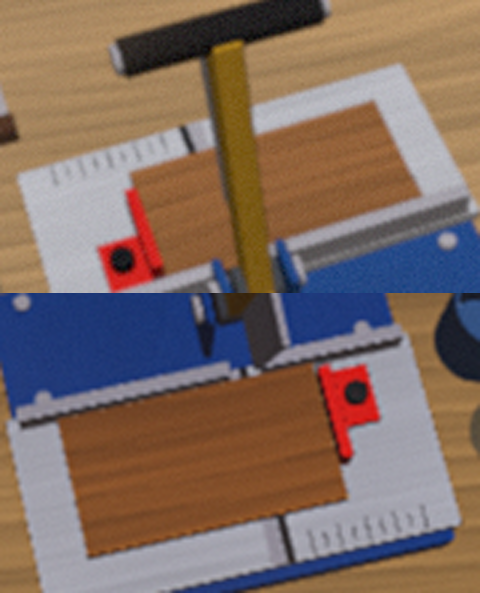

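The board lies along the fence with its end at the stop, and the arm is up. I'll check both gaps numerically in the pixels before handing in.

```bash
python3 - <<'E'
from h import *
t=cv2.imread("pics/t8.png")[:,:,::-1]
for r in(205,215,222):print(r,[(c,*map(int,t[r,c])) for c in range(372,388)])
for c in (300,345,360):print(c,[(r,*map(int,t[r,c])) for r in range(194,216)][::1] if c<360 else "")
T=manip.camera("top")
for x in(-65,-110):print("end foot z57,y'=-60:",proj(T,C(x,-60,-48)))
for y in(50,120):print("far top edge at x'=-50",proj(T,C(-50,y,-48)))
# board top corners
h=cv2.cvtColor(cv2.imread("pics/t8.png"),cv2.COLOR_BGR2HSV)
m=cv2.inRange(h,(5,120,60),(16,255,170));m[:170]=0;m[285:]=0;m[:,:280]=0;m[:,392:]=0
k=max(cv2.findContours(cv2.morphologyEx(m,cv2.MORPH_OPEN,np.ones((3,3))),0,2)[0],key=cv2.contourArea)
rect=cv2.minAreaRect(k);print(rect)
for p in cv2.boxPoints(rect):print(np.round(M@(onz(T,p,57)-HINGE),1))
E
```

```text
205 [(372, 124, 73, 41), (373, 123, 74, 40), (374, 124, 74, 38), (375, 118, 73, 41), (376, 82, 46, 28), (377, 141, 24, 24), (378, 207, 32, 28), (379, 212, 31, 28), (380, 210, 31, 27), (381, 196, 28, 28), (382, 194, 30, 26), (383, 213, 33, 28), (384, 204, 30, 26), (385, 154, 29, 28), (386, 70, 28, 29), (387, 40, 34, 37)]
215 [(372, 122, 72, 38), (373, 121, 72, 38), (374, 123, 73, 39), (375, 124, 73, 39), (376, 122, 72, 35), (377, 125, 73, 37), (378, 97, 59, 32), (379, 63, 27, 20), (380, 153, 22, 23), (381, 213, 30, 27), (382, 213, 33, 28), (383, 211, 33, 28), (384, 208, 31, 29), (385, 210, 34, 28), (386, 211, 34, 31), (387, 209, 32, 26)]
222 [(372, 126, 74, 36), (373, 130, 79, 42), (374, 125, 75, 36), (375, 128, 76, 40), (376, 130, 78, 40), (377, 129, 76, 38), (378, 134, 80, 42), (379, 131, 81, 43), (380, 103, 61, 33), (381, 72, 23, 19), (382, 160, 27, 27), (383, 215, 35, 30), (384, 214, 33, 25), (385, 208, 56, 57), (386, 182, 126, 133), (387, 159, 164, 176)]
300 [(194, 30, 55, 120), (195, 29, 55, 120), (196, 30, 57, 121), (197, 33, 57, 121), (198, 29, 55, 119), (199, 29, 55, 118), (2
[... 612 characters left out ...]
, 39), (208, 117, 71, 40), (209, 113, 69, 38), (210, 113, 67, 35), (211, 115, 69, 37), (212, 118, 69, 36), (213, 122, 72, 38), (214, 122, 72, 38), (215, 124, 75, 41)]
360 
end foot z57,y'=-60: (np.float64(376.9697272887969), np.float64(202.90541336290514))
end foot z57,y'=-60: (np.float64(381.4026500014883), np.float64(219.73888366065134))
far top edge at x'=-50 (np.float64(332.9675663686401), np.float64(206.49763552444733))
far top edge at x'=-50 (np.float64(305.67722819393134), np.float64(212.36188750929557))
((337.2823486328125, 229.77056884765625), (47.39930725097656, 88.50763702392578), 77.47119140625)
[-50.7 162.9 -48. ]
[-49.1 -59.8 -48. ]
[-170.7  -55.2  -48. ]
[-171.1  162.4  -48. ]
```

```bash
python3 - <<'E'
from workcell import manip
print(manip.finish_job())
E
```

```text
the job is handed in; nothing more can be done
None
```

The blade arm is raised and stays up on its own, the board lies flat along the fence with its end against the red stop, and the job was handed in at about 39 s of the 61 s allowed.

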